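# Roll a slot-cover strip home on the racket test jig

### The arm

A 7-joint arm with a two-finger parallel gripper is mounted at the origin on the work surface. World frame = base frame: x ahead of the robot, y to its left, z up, the work surface at z = 0. Lengths are in m, angles in rad, forces in N, time in s.
With the tool pointing down it reaches from about 0.425 to 0.875 m from the base axis. Payload 4.7 kg.
Tool frame: the origin (TCP) lies between the finger pads, 19 mm behind the fingertips; this is the grasp point; z points along the fingers, y is the line along which they close (so a half turn about z gives the same grasp; the last joint's range is limited). The gripper opens to 87 mm and grips with 3 to 60 N. Pads are 19 mm wide; open, the fingers measure 117 mm over their backs; the gripper's body (75 mm by 190 mm) begins 51 mm behind the grasp point.
Start: joints at [-1.323, 0.321, -0.07, 1.45, 0.023, 1.371, -0.057], TCP at [0.151, 0.632, 0.241] pointing down, gripper open.
Joint ranges: [-2.86, 2.86], [-0.3, 2.09], [-1.38, 1.24], [0.06, 2.45], [-1.56, 4.7], [0.09, 2.05], [-2.69, 2.69]. Speed limits (rad/s): [2.57, 2.57, 3.14, 3.14, 3.14, 3.14, 3.14].

### API

Orientations are given as a rotation vector (axis times angle).
In Python, from bench import movep, line_to, move_joints, command_gripper, wait, inverse_kinematics, get_obs, get_image, Unreachable, job_done gives the robot as it stands. Calls block until the motion is done:
- movep(position, orientation): joint-space move of the TCP to a pose.
- line_to(position, speed=0.15, orientation=None, force_limit=None): straight line of the TCP; orientation=None keeps the orientation; speed is the mean speed in m/s. With force_limit (N) it stops when the force on the tool has changed by that much, and returns True; else False.
- move_joints(angles): joint-space move.
- command_gripper(opening): opening from 0.0 (shut) to 1.0 (fully open); the grip force is fixed at half the most; returns when the fingers have stopped.
- wait(seconds).
- inverse_kinematics(position, orientation): joint angles nearest the present ones, or None.
- get_obs(): the state.
- get_image(name): name is "scene" or "top" or "wrist"; returns a dict with "image" (400x640x3 uint8, red, green, blue), "intrinsics" (3x3 intrinsics, pixels), "dist_coeffs" ([k1, k2, p1, p2, k3] as OpenCV has them; the pictures are not rectified), "rvec" (rotation vector, rad) and "tvec" (3), from world to camera coordinates, as OpenCV has them; the wrist camera has in their place "mount" (4x4, takes a point from camera to tool coordinates, whose origin is the TCP and whose axes are the flange's). Camera axes: x right, y down, z forward; pixel columns grow to the right and rows downward; lengths in m; the calibration is good to about 2 mm. A picture is of the moment at which its call begins: read the wrist's pose just before it. There is no depth.
A pose or a line that the arm cannot do raises Unreachable and nothing moves.
- job_done(): hands the job in; it is judged then, once.
The state is a dict: "time_s": time; "joints": joint angles; "qvel": joint speeds; "effort": joint torques, N m; "position": TCP position; "ee_rot": TCP orientation; "force": force on the tool from outside, world axes, zero at the start; "wrist_torque": the same for the moment, N m; "width": opening from 0.0 (shut) to 1.0 (fully open); "grasp_force": force on a finger pad.
Only numpy, scipy, OpenCV 4.12 (cv2) and the standard library are available. Lean on these libraries where they do the work, as an engineer would, in place of code of your own. Each camera call takes 0.05 s, during which the arm holds its last target. There are 200 camera calls.

### The job

Take the hand roller out of its blue dock and, starting at the red end, roll it along the proud strip of cover links on the jig with firm, steady pressure (hard enough to click every link fully home, but without crushing the strip) until the whole strip lies flush, then put the roller back in its dock and let go. Use only the roller on the strip, and leave everything else on the table where it is.

Things in the scene. Friction and masses are not known exactly. Their poses are not given: they have to be found in the camera images.
- jig: Aluminium base plate 110 x 250 x 12 mm fixed to the table, carrying a profile 40 mm wide, 222 mm long, between yellow end cheeks 54 mm high. Origin: centre of its underside; local y runs along the strip, x across. Only the links sink under load. Only the roller may touch the jig; more than 24 N between roller and jig crushes the strip.
- strip (a point): Nominal top centre of the unseated strip, 64.5 mm above the jig's origin, jig axes. Eight links, each 20 mm wide (x), 22 mm long (y), centres at y = -77, -55, -33, -11, 11, 33, 55, 77 mm; link 0 (y = -77) is red, the rest yellow. Seated tops are 3 mm lower, the profile's rims beside them 4.5 mm lower. The profile's ends reach y = +-111 mm.
- red_end (a point): Nominal top centre of the red link, unseated. The profile is clamped by hand in the jig: its true height is up to 5 mm above or below nominal, and it is tilted end to end by up to 0.06 rad either way about the strip's centre. This and the strip point do NOT follow height or tilt: the real surface must be found and followed by feel.
- link0 (a joint): Travel of link 0 (the red one, at jig local y = -77 mm): 0 = standing 3 mm proud, 0.003 m = fully home. Stiff snap fit: it does not move below about 11 N straight down, moves home above that, and stays where it is left.
- link1 (a joint): Travel of link 1 (at jig local y = -55 mm): 0 = standing 3 mm proud, 0.003 m = fully home. Stiff snap fit: it does not move below about 11 N straight down, moves home above that, and stays where it is left.
- link2 (a joint): Travel of link 2 (at jig local y = -33 mm): 0 = standing 3 mm proud, 0.003 m = fully home. Stiff snap fit: it does not move below about 11 N straight down, moves home above that, and stays where it is left.
- link3 (a joint): Travel of link 3 (at jig local y = -11 mm): 0 = standing 3 mm proud, 0.003 m = fully home. Stiff snap fit: it does not move below about 11 N straight down, moves home above that, and stays where it is left.
- link4 (a joint): Travel of link 4 (at jig local y = 11 mm): 0 = standing 3 mm proud, 0.003 m = fully home. Stiff snap fit: it does not move below about 11 N straight down, moves home above that, and stays where it is left.
- link5 (a joint): Travel of link 5 (at jig local y = 33 mm): 0 = standing 3 mm proud, 0.003 m = fully home. Stiff snap fit: it does not move below about 11 N straight down, moves home above that, and stays where it is left.
- link6 (a joint): Travel of link 6 (at jig local y = 55 mm): 0 = standing 3 mm proud, 0.003 m = fully home. Stiff snap fit: it does not move below about 11 N straight down, moves home above that, and stays where it is left.
- link7 (a joint): Travel of link 7 (at jig local y = 77 mm): 0 = standing 3 mm proud, 0.003 m = fully home. Stiff snap fit: it does not move below about 11 N straight down, moves home above that, and stays where it is left.
- roller: Hand roller, about 0.4 kg, upright in the dock at the start. Origin: centre of the underside of its steel plate, 74 (x) x 64 (y) x 10 mm; local z up. On the plate a square black rubber handle, 28 x 28 mm, from 10 to 72 mm above the origin, orange top to 74.5 mm. Below it a fork (39 mm wide in x) holds an orange wheel, radius 22, width 28 mm, axle along local x: it rolls along local y.
- plate (a point): Same point as the roller's origin, under its plate. The wheel's lowest point is 50 mm below it. Fork and wheel are sprung: they give upward by up to 10 mm, beginning at 4 N and stiffening by 4 N per mm; 15 to 18 N on the wheel is a good rolling force.
- grip (a point): Where to grip the roller's handle: on its axis, 37 mm above the roller's origin, roller axes. With the TCP here the fingertips clear the plate by 8 mm. Grip hard (about 100 N).
- wheel (a joint): Turn of the roller's wheel (rad, 0 at the start): rolling 22 mm turns it 1 rad, either sign. The strip must be rolled, not dabbed.
- dock: Blue open-topped square box, 70 x 70 mm outside, 52 x 52 mm opening, rim 60 mm high, on a steel foot 90 x 90 mm, fixed to the table. Origin: centre of its underside.
- dock_rim (a point): Centre of the dock's mouth, 60 mm above its origin. The roller's origin belongs here: its plate rests on the rim with fork and wheel hanging inside, its axes along the dock's (a half turn is as good), with about 4 mm play each way.
- racket: Padel racket lying left of the jig, 460 mm long, 36 mm thick. Bystander; origin at the centre of the head's underside.
- tray: Grey open tray 120 x 160 x 45 mm on the far side, with a green ball inside. Bystander; origin at underside centre.
- tape: Roll of cardboard-brown tape lying flat, 90 mm across, 24 mm high. Bystander; origin at underside centre.
- screwdriver: Screwdriver lying flat. Bystander; origin at underside.
- wrench: Wrench lying flat. Bystander; origin at underside.
- spare: Spare rigid cover strip lying flat on the table between robot and jig, 20 x 176 x 10 mm, yellow. Bystander; origin at underside centre.
- daq: White measuring box 120 x 190 x 36 mm on the far side. Bystander; origin at underside centre.
There are look-alikes about, which are no part of the job. There is more than one size of the roller; the one meant has the size given above.

How it is judged:
By the outcome, as a careful person would: the job done as asked, in the order asked, and still so for the second after the job is handed in, with the robot touching nothing.
It also fails if it takes over 72 s, if anything falls off the work surface, if the arm or the gripper's body presses on something with over 40 N, if the wrist force passes 120 N, or if a joint passes its speed limit or range.

## Working session

There is one attempt and no reset: what is moved stays moved. The work goes in short steps, each a Python script; the robot and the scene stay as the last script left them, time stands still between calls to the robot, and variables do not carry over. Pictures are saved under pics/ and viewed, at most 10 in all, crops included, and the job is handed in when it is done.

```bash
ls; mkdir -p pics
python3 - <<'E'
from bench import *
import cv2,numpy as np
for n in("scene","top"):
    d=get_image(n); cv2.imwrite(f"pics/{n}0.png",d["image"][:,:,::-1]); np.savez(f"{n}0.npz",**d)
    print(n,d["intrinsics"],d["dist_coeffs"],d["rvec"],d["tvec"])
o=get_obs();print({k:np.round(v,3) for k,v in o.items()})
E
```

```text
pics
scene [[459.46384321   0.         319.89537715]
 [  0.         459.46384321 199.62732499]
 [  0.           0.           1.        ]] [-0.00617071  0.          0.          0.          0.        ] [ 0.86241872  2.69724388 -0.82273082] [ 0.42765408 -0.19449264  1.56819321]
top [[453.64825215   0.         316.93795197]
 [  0.         453.64825215 207.43379643]
 [  0.           0.           1.        ]] [-0.13418045  0.          0.          0.          0.        ] [ 2.14502252 -2.13366553  0.21128357] [-0.01716635  0.52889418  1.18621411]
{'time_s': np.float64(0.1), 'joints': array([-1.323,  0.322, -0.07 ,  1.452,  0.023,  1.371, -0.057]), 'qvel': array([ 0.002, -0.001, -0.002, -0.003,  0.001, -0.   ,  0.001]), 'effort': array([-0.0000e+00, -4.9257e+01, -4.0600e-01, -3.1341e+01, -6.4000e-02,
        3.9000e-02,  0.0000e+00]), 'position': array([0.151, 0.632, 0.24 ]), 'ee_rot': array([-3.66e-01, -3.12e+00,  3.00e-03]), 'force': array([ 0.152, -1.18 ,  0.777]), 'wrist_torque': array([-0.003,  0.026, -0.019]), 'grasp_force': np.float64(0.0), 'width': np.float64(1.003)}
```

View pics/top0.png

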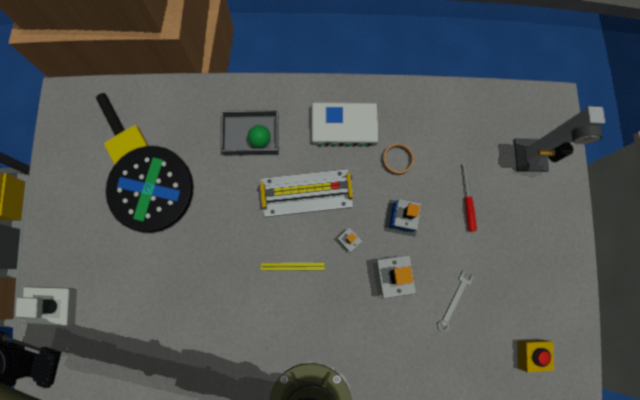

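View pics/scene0.png

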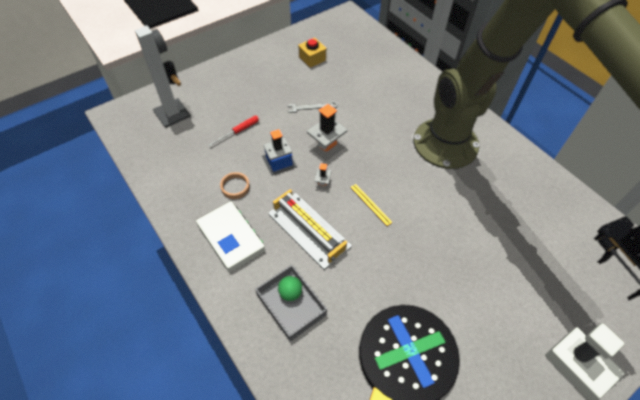

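The top view shows the jig at about (306,193) with its red end at (335,185). The roller to use is in the blue dock at (406,213). The look-alikes are a small roller at (349,239) and a large one at (396,277). The scene view agrees, with the blue dock at about (278,155).

```bash
cat > h.py <<'E'
import numpy as np,cv2
from scipy.spatial.transform import Rotation as R
def cam(d,obs=None):
    "camera rotation (cam->world) and centre"
    if "mount" in d:
        T=np.eye(4);T[:3,:3]=R.from_rotvec(obs["ee_rot"]).as_matrix();T[:3,3]=obs["position"]
        T=T@np.array(d["mount"]); return T[:3,:3],T[:3,3]
    M=cv2.Rodrigues(np.array(d["rvec"],float))[0]; return M.T,-M.T@np.array(d["tvec"]).ravel()
def plane(d,px,z,obs=None):
    px=np.array(px,float).reshape(-1,1,2)
    u=cv2.undistortPoints(px,np.array(d["intrinsics"]),np.array(d["dist_coeffs"]))[:,0]
    Rm,c=cam(d,obs); v=np.c_[u,np.ones(len(u))]@Rm.T
    return c+v*((z-c[2])/v[:,2])[:,None]
def blobs(img,lo,hi,amin=15):
    hsv=cv2.cvtColor(np.ascontiguousarray(img),cv2.COLOR_RGB2HSV)
    m=cv2.inRange(hsv,np.array(lo),np.array(hi))
    cs,_=cv2.findContours(m,cv2.RETR_EXTERNAL,cv2.CHAIN_APPROX_NONE)
    out=[]
    for c in cs:
        if cv2.contourArea(c)>=amin: out.append((cv2.contourArea(c),)+cv2.minAreaRect(c)+(c,))
    return sorted(out,key=lambda t:-t[0])
def down(yaw):
    "tool z down, tool y axis along world direction yaw"
    y=np.array([np.cos(yaw),np.sin(yaw),0]);z=np.array([0,0,-1.]);x=np.cross(y,z)
    return R.from_matrix(np.c_[x,y,z]).as_rotvec()
E
python3 - <<'E'
from h import *
d=dict(np.load("top0.npz")); im=d["image"]
for n,lo,hi,z in(("orange",(8,150,120),(20,255,255),.1345),("yellow",(22,120,100),(34,255,255),.06),("red",(0,150,100),(6,255,255),.0645),("blue",(100,100,40),(125,255,200),.06)):
    for b in blobs(im,lo,hi,6):
        x,y=b[1]
        if 200<x<480 and 150<y<340: print(n,b[0],np.round(b[1],1),np.round(b[2],1),round(b[3]),plane(d,b[1],z)[0].round(4))
from bench import *
print(get_image("wrist")["mount"])
E
```

```text
orange 222.0 [403.4 275.1] [15.8 15.8] 81 [ 0.3441 -0.2279  0.1345]
orange 95.0 [413.  209.7] [10.7 10.7] 9 [ 0.5092 -0.2571  0.1345]
orange 37.0 [351.  237.5] [6.4 6.4] 45 [ 0.4377 -0.0979  0.1345]
yellow 377.5 [292.5 266. ] [ 6. 63.] 90 [0.3696 0.0497 0.06  ]
yellow 308.0 [302.  188.6] [ 6.5 56.9] 84 [0.578  0.0265 0.06  ]
yellow 76.0 [262.5 194. ] [24.2  4.2] 85 [0.5623 0.133  0.06  ]
yellow 64.5 [349.4 184.5] [23.5  4. ] 82 [ 0.5905 -0.102   0.06  ]
red 188.0 [471.  213.4] [33.8  7. ] 84 [ 0.5122 -0.4356  0.0645]
red 29.5 [335. 185.] [6. 6.] 90 [ 0.5878 -0.0626  0.0645]
blue 124.5 [396.3 220. ] [34.5 19.6] 61 [ 0.4938 -0.2282  0.06  ]
[[ 8.07460039e-04 -9.53981142e-01 -2.99865516e-01  8.36659182e-02]
 [ 9.99999671e-01  7.48251470e-04  3.12279928e-04  7.58687435e-05]
 [-7.35343489e-05 -2.99865670e-01  9.53981433e-01 -1.42593259e-01]
 [ 0.00000000e+00  0.00000000e+00  0.00000000e+00  1.00000000e+00]]
```

Run:
```python
from bench import *
from h import *
import pickle
for n,p in(("jig",[.50,.015,.32]),("dock",[.50,-.257,.32])):
    movep(p,down(np.pi/2)); wait(.3)
    o=get_obs(); d=get_image("wrist"); pickle.dump((o,d),open(n+".pkl","wb"))
    cv2.imwrite(f"pics/w_{n}.png",d["image"][:,:,::-1]); print(o["time_s"],o["position"],o["joints"].round(2),o["force"].round(2))
```

```text
2.975 [0.5000301  0.01533364 0.31991781] [-0.14 -0.03  0.05  1.69  0.    1.48  1.49] [ 0.16  0.31 -0.95]
4.3833 [ 0.50042948 -0.25592245  0.32005813] [ 0.12  0.1   0.34  1.56 -0.03  1.48  2.03] [-0.54  0.38 -0.46]
```

View pics/w_dock.png

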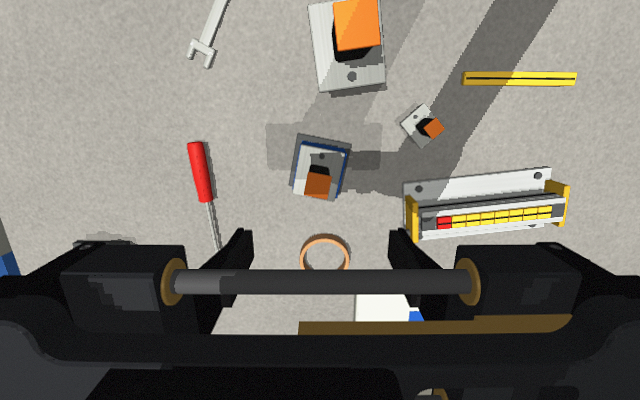

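View pics/w_jig.png

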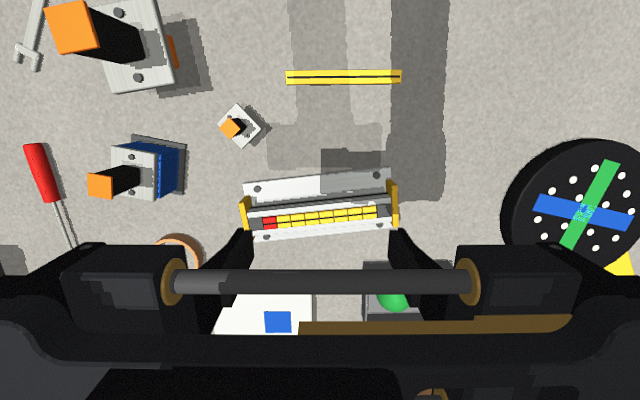

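Run:
```python
from h import *
import pickle
o,d=pickle.load(open("dock.pkl","rb")); im=d["image"]
cv2.imwrite("pics/c.png",cv2.resize(im[120:215,270:370,::-1],None,fx=6,fy=6,interpolation=cv2.INTER_NEAREST))
def ln(p,q): v=(q-p)[:2]; return np.linalg.norm(v).round(4),(np.degrees(np.arctan2(v[1],v[0]))).round(1)
def rep(n,o,d,b,z):
    w=plane(d,cv2.boxPoints(b[1:4]),z,o)
    print(n,np.round(b[1],1),w.mean(0).round(4),[ln(w[i],w[(i+1)%4]) for i in range(2)])
for nm in("dock","jig"):
    o,d=pickle.load(open(nm+".pkl","rb")); im=d["image"]
    for n,lo,hi,z in(("orange",(8,150,80),(20,255,255),.1345),("yellow",(24,120,100),(34,255,255),.0645),("red",(0,150,100),(6,255,255),.0645)):
        for b in blobs(im,lo,hi,30)[:6]:
            if b[1][1]<245: rep(nm+" "+n,o,d,b,z)
```

```text
dock orange [356.3  24.5] [ 0.3333 -0.2184  0.1345] [(np.float64(0.0453), np.float64(94.6)), (np.float64(0.0467), np.float64(8.7))]
dock orange [317.5 185.1] [ 0.5064 -0.2589  0.1345] [(np.float64(0.0296), np.float64(168.3)), (np.float64(0.029), np.float64(78.6))]
dock orange [433.7 127.8] [ 0.4376 -0.1254  0.1345] [(np.float64(0.0182), np.float64(131.8)), (np.float64(0.0181), np.float64(45.0))]
dock yellow [541.  78.] [0.3752 0.041  0.0645] [(np.float64(0.0963), np.float64(91.1)), (np.float64(0.0156), np.float64(14.7))]
dock yellow [501.5 217. ] [0.5755 0.0251 0.0645] [(np.float64(0.0204), np.float64(90.0)), (np.float64(0.0204), np.float64(11.8))]
dock yellow [415.  227.5] [ 0.5934 -0.108   0.0645] [(np.float64(0.0062), np.float64(90.1)), (np.float64(0.0459), np.float64(6.2))]
dock yellow [530.5 210.9] [0.5653 0.0688 0.0645] [(np.float64(0.0206), np.float64(97.6)), (np.float64(0.0092), np.float64(19.9))]
dock yellow [458.5 218.5] [ 0.578  -0.042   0.0645] [(np.float64(0.0203), np.float64(90.0)), (np.float64(0.0084), np.float64(9.2))]
dock yellow [516.  212.5] [0.568  0.0465 0.0645] 
[... 1074 characters left out ...]
oat64(96.5)), (np.float64(0.0188), np.float64(9.1))]
jig yellow [297.4 220. ] [ 0.5803 -0.0193  0.0645] [(np.float64(0.0626), np.float64(96.5)), (np.float64(0.0188), np.float64(5.5))]
jig yellow [325.8 217. ] [0.5752 0.0243 0.0645] [(np.float64(0.0203), np.float64(96.8)), (np.float64(0.0187), np.float64(6.7))]
jig yellow [243.1 216. ] [ 0.5741 -0.1023  0.0645] [(np.float64(0.0072), np.float64(104.5)), (np.float64(0.0406), np.float64(8.8))]
jig red [ 40.3 172.4] [ 0.5066 -0.4021  0.0645] [(np.float64(0.0284), np.float64(105.9)), (np.float64(0.0906), np.float64(3.6))]
jig red [269.2 222.5] [ 0.5846 -0.063   0.0645] [(np.float64(0.0212), np.float64(96.2)), (np.float64(0.0199), np.float64(2.6))]
```

View pics/c.png

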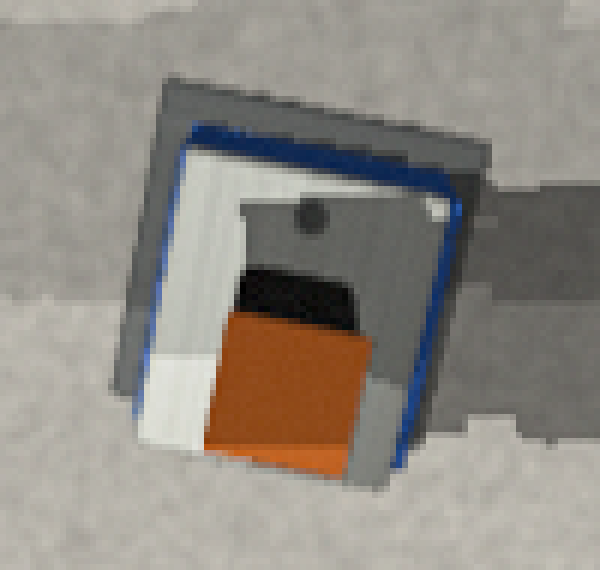

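The crop shows the roller's plate with its long side roughly along world x (yaw about -11.5°). The blue rim shows on both long sides, and the orange top is at about (317,185) in the full picture. Next I grasp and lift.

Run:
```python
from bench import *
from h import *
import pickle
o,d=pickle.load(open("dock.pkl","rb"))
c=np.array([[183,148],[138,440],[388,488],[450,205]])/6+[270,120]
w=plane(d,c,.07,o)[:,:2]; e=np.roll(w,-1,0)-w
print("plate",w.mean(0),np.linalg.norm(e,axis=1).round(4),np.degrees(np.arctan2(e[:,1],e[:,0])).round(1))
q=down(np.radians(78.5))
movep([.507,-.258,.22],q)
print("stopped",line_to([.507,-.258,.096],.1,force_limit=8))
command_gripper(0.0); wait(.2)
o=get_obs();print(o["time_s"],o["position"],o["width"],o["grasp_force"],o["force"].round(2))
np.save("grip.npy",np.r_[o["position"],o["ee_rot"]])
line_to([.507,-.258,.20],.1); wait(.2)
o=get_obs();print(o["time_s"],o["position"],o["width"],o["grasp_force"],o["force"].round(2))
d=get_image("wrist");cv2.imwrite("pics/g.png",d["image"][:,:,::-1])
```

```text
plate [ 0.50723329 -0.25836121] [0.072  0.0626 0.0713 0.0638] [  -9.8   78.7  169.3 -101.9]
stopped False
7.5 [ 0.50685912 -0.25849643  0.09602191] 0.3202375917614944 30.000033311080188 [-0.29 -2.01 -0.77]
8.8917 [ 0.50670147 -0.25787036  0.19932537] 0.32118678671158424 30.000058603473008 [ 0.    0.07 -4.25]
```

View pics/g.png

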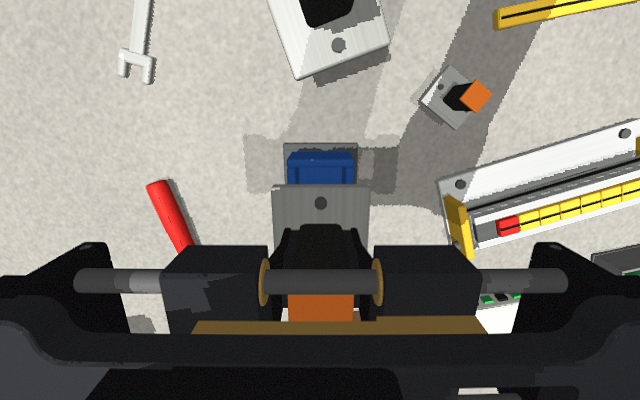

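The roller is held squarely with its plate visible at about (320,200), above the empty dock at (320,165). Next I probe the red link.

```bash
cat > r.py <<'E'
from bench import *
from h import *
C=np.array([.577,.0145]); yaw=np.radians(96.6); u=np.array([np.cos(yaw),np.sin(yaw)]); Q=down(yaw)
def P(s,z): return [*(C+u*s),z]
def F(n=6):
    v=[]
    for _ in range(n): wait(.01); v.append(get_obs()["force"])
    return np.mean(v,0)
E
python3 - <<'E'
from r import *
movep(P(-.080,.20),Q); line_to(P(-.080,.172),.1); wait(.4)
b=F(15); np.save("base.npy",b); print("base",b.round(2))
print(line_to(P(-.080,.135),.015,force_limit=7))
for i in range(8):
    f=F()-b; o=get_obs(); z=o["position"][2]; print(round(o["time_s"],2),f.round(2),z.round(5),o["width"].round(4))
    if abs(f[2]-16.5)<1.2: break
    line_to(P(-.080,z-np.clip((16.5-f[2])/4500,-.0015,.0015)),.015)
E
```

```text
base [ 0.11 -0.05 -4.53]
TrueTraceback (most recent call last):
  File "<stdin>", line 6, in <module>
AttributeError: 'float' object has no attribute 'round'
```

Run:
```python
from r import *
b=np.load("base.npy"); z=get_obs()["position"][2]
for i in range(10):
    f=F()-b; o=get_obs(); print(round(o["time_s"],2),f.round(2),np.round(o["position"],5),round(z,5))
    if abs(f[2]-16.5)<1.2: break
    z-=np.clip((16.5-f[2])/4500,-.0015,.0015)
    line_to(P(-.080,z),.015)
np.save("z.npy",z)
```

```text
12.3 [-0.    0.22 10.03] [ 0.58621 -0.06504  0.15024] 0.15034
12.61 [-2.01  0.24  9.96] [ 0.58664 -0.06515  0.15025] 0.1489
12.91 [-2.    0.07 10.26] [ 0.58664 -0.06518  0.1489 ] 0.14745
13.21 [-1.98 -0.11 10.59] [ 0.58663 -0.06522  0.14752] 0.14606
13.51 [-2.08  0.25 12.35] [ 0.5867  -0.06527  0.14667] 0.14475
13.81 [-3.44 -0.19 14.42] [ 0.58677 -0.06531  0.14616] 0.14382
14.11 [-3.46 -0.24 15.04] [ 0.5868  -0.06532  0.14591] 0.14336
14.41 [-3.77 -0.24 16.06] [ 0.58678 -0.0654   0.14569] 0.14304
```

```bash
cat > roll.py <<'E'
from r import *
def roll(s,s1,z,b,ds=.003):
    n=0
    while n<140:
        n+=1
        f=F(4)-b; o=get_obs(); N=np.linalg.norm(f)
        print(f"{s*1e3:.0f} t{o['time_s']:.1f} F{f[0]:.1f},{f[1]:.1f},{f[2]:.1f} z{o['position'][2]*1e3:.2f} zc{z*1e3:.2f}",end=" | " if n%2 else "\n")
        if f[2]>15 and s>=s1-1e-6: break
        if N>22.5: z+=.002; line_to(P(s,z),.03); continue
        if f[2]>14.3 and N<20: s=min(s+ds,s1)
        z-=np.clip((16.5-f[2])/3000,-.0015,.0012)
        line_to(P(s,z),.02)
    return s,z
E
python3 - <<'E'
from roll import *
s,z=roll(-.080,-.030,float(np.load("z.npy")),np.load("base.npy")); np.save("z.npy",z); print(s,z)
E
```

```text
-80 t14.4 F-4.0,0.0,15.6 z145.72 zc143.04 | -77 t14.8 F-4.3,-0.9,16.5 z145.62 zc142.75
-74 t15.1 F-3.4,-3.9,15.9 z145.74 zc142.74 | -71 t15.4 F-3.5,-5.5,16.8 z145.68 zc142.54
-68 t15.8 F-3.9,-3.4,16.8 z145.70 zc142.64 | -65 t16.1 F-3.8,-0.9,16.7 z145.65 zc142.75
-62 t16.4 F-4.0,-0.5,16.4 z145.72 zc142.82 | -59 t16.8 F-3.9,-0.2,16.6 z145.71 zc142.79
-56 t17.1 F-4.3,-0.3,16.8 z145.77 zc142.81 | -53 t17.4 F-4.0,-2.9,16.2 z145.95 zc142.91
-50 t17.8 F-3.4,-5.3,17.0 z145.92 zc142.81 | -47 t18.1 F-3.2,-4.7,16.6 z146.04 zc142.97
-44 t18.4 F-3.7,-1.7,16.8 z145.97 zc143.00 | -41 t18.8 F-4.3,-0.1,16.6 z145.99 zc143.08
-38 t19.1 F-3.8,-0.3,16.5 z146.04 zc143.12 | -35 t19.4 F-3.9,-0.3,16.9 z146.07 zc143.13
-32 t19.8 F-3.6,-1.9,16.6 z146.23 zc143.26 | -30 t20.1 F-3.2,-4.0,16.7 z146.28 zc143.31
-0.03 0.14330671809481357
```

Run:
```python
from roll import *
b=np.load("base.npy")
s,z=roll(-.030,.084,float(np.load("z.npy")),b,.004)
line_to(P(s,.20),.1)
movep(P(0.0,.24),down(yaw)); wait(.3); o=get_obs(); d=get_image("wrist")
print(s,z,o["time_s"],o["width"],(F()-b).round(2))
t=get_image("top"); cv2.imwrite("pics/after.png",np.vstack([d["image"],cv2.resize(t["image"][160:230,250:410],(640,280),interpolation=1)])[100:,:,::-1])
```

```text
-30 t20.1 F-3.0,-3.7,16.4 z146.27 zc143.31 | -26 t20.5 F-2.7,-5.1,17.0 z146.31 zc143.27
-22 t20.9 F-3.1,-1.4,16.5 z146.34 zc143.44 | -18 t21.2 F-3.7,-0.6,16.3 z146.35 zc143.43
-14 t21.6 F-3.9,-0.2,17.4 z146.34 zc143.37 | -10 t22.0 F-3.8,-1.0,16.8 z146.53 zc143.66
-6 t22.4 F-2.9,-5.0,15.8 z146.67 zc143.77 | -2 t22.8 F-3.8,-3.4,17.1 z146.56 zc143.55
2 t23.2 F-3.7,-0.9,16.7 z146.63 zc143.73 | 6 t23.5 F-4.1,-0.8,16.4 z146.70 zc143.80
10 t23.9 F-3.9,0.1,17.0 z146.72 zc143.75 | 14 t24.3 F-3.1,-3.7,16.7 z146.85 zc143.93
18 t24.7 F-3.4,-3.9,16.8 z146.91 zc143.99 | 22 t25.1 F-3.4,-0.8,16.2 z146.95 zc144.09
26 t25.5 F-3.7,-0.6,16.4 z146.92 zc143.97 | 30 t25.8 F-3.2,-0.6,16.9 z146.90 zc143.95
34 t26.2 F-3.0,-1.8,16.4 z147.01 zc144.08 | 38 t26.6 F-3.3,-4.5,16.7 z147.03 zc144.06
42 t27.0 F-2.8,-2.8,16.7 z147.12 zc144.12 | 46 t27.4 F-2.7,-0.8,16.5 z147.12 zc144.17
50 t27.8 F-3.5,-0.1,16.4 z147.17 zc144.18 | 54 t28.1 F-3.2,0.0,17.1 z147.17 zc144.14
58 t28.5 F-2.8,-4.0,16.8 z147.31 zc144.33 | 62 t28.9 F-2.6,-4.1,16.8 z147.35 zc144.42
66 t29.3 F-3.0,-1.3,16.4 z147.46 zc144.53 | 70 t29.7 F-2.9,0.0,16.6 z147.44 zc144.50
74 t30.1 F-3.2,-0.1,16.1 z147.51 zc144.54 | 78 t30.4 F-3.3,-0.1,16.4 z147.46 zc144.41
82 t30.8 F-3.6,0.2,16.4 z147.47 zc144.40 | 84 t31.1 F-3.1,-0.1,16.9 z147.44 zc144.36
0.084 0.14436114119585955 32.575 0.318795091714422 [-0.29 -0.04  0.  ]
```

View pics/after.png

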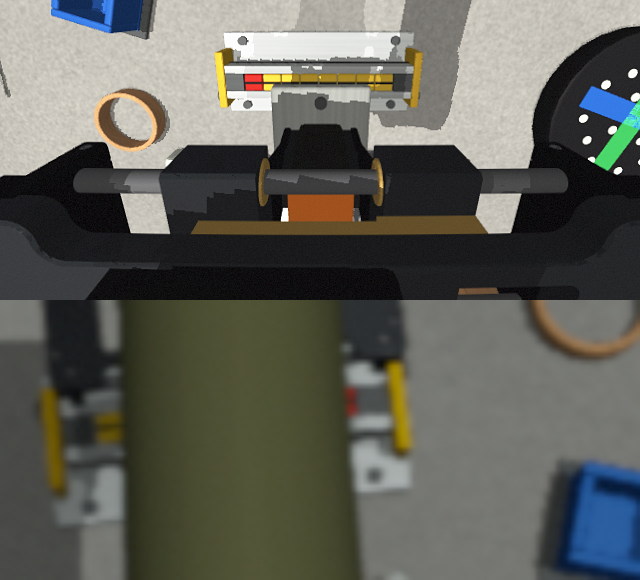

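The wrist view shows an even strip from red (253,82) to yellow (390,82). The roller sits unshifted in the grip, with its plate edge at about row 187 against 185 before rolling. Next I put it back in the dock.

Run:
```python
from r import *
g=np.load("grip.npy"); q=down(np.radians(78.5)); x,y=.507,-.258
movep([x,y,.22],q); line_to([x,y,.165],.1); wait(.3)
o=get_obs(); x,y=np.array([x,y])+(g[:2]-o["position"][:2])*.7
print(g[:3],o["position"],o["force"].round(2))
print("hit",line_to([x,y,.100],.06,force_limit=6)); 
print("hit",line_to([x,y,.0945],.015,force_limit=3)); wait(.2)
o=get_obs(); print(o["time_s"],o["position"],o["force"].round(2))
```

```text
[ 0.50685912 -0.25849643  0.09602191] [ 0.50730441 -0.25817179  0.16560386] [-0.09  0.7  -5.28]
hit False
hit True
36.6 [ 0.50713389 -0.25836719  0.0959598 ] [1.32 0.22 5.9 ]
```

Run:
```python
from r import *
q=down(np.radians(78.5)); p=np.array(get_obs()["position"])
line_to([p[0],p[1],.097],.02)
command_gripper(1.0); wait(.2)
line_to([p[0],p[1],.22],.1); movep([.50,-.20,.32],down(np.pi/2)); wait(.3)
o=get_obs(); d=get_image("wrist"); print(o["time_s"],o["force"].round(2))
for b in blobs(d["image"],(8,150,80),(20,255,255),30): print(np.round(b[1],1),plane(d,b[1],.1345,o)[0].round(4))
cv2.imwrite("pics/end.png",cv2.resize(d["image"][90:260,190:600,::-1],None,fx=1.9,fy=1.9,interpolation=cv2.INTER_NEAREST))
```

```text
40.5167 [ 0.66 -0.16  0.72]
[296.6  24.7] [ 0.332  -0.2245  0.1345]
[387.5 327.4] [ 0.7177 -0.1028  0.1345]
[523.  323.5] [0.7135 0.0962 0.1345]
[272.9 186.2] [ 0.5057 -0.2575  0.1345]
[391.8 128.3] [ 0.4371 -0.1183  0.1345]
[475.1 296.7] [0.6659 0.0165 0.1345]
[166.5 298.4] [ 0.6683 -0.4155  0.1345]
```

View pics/end.png

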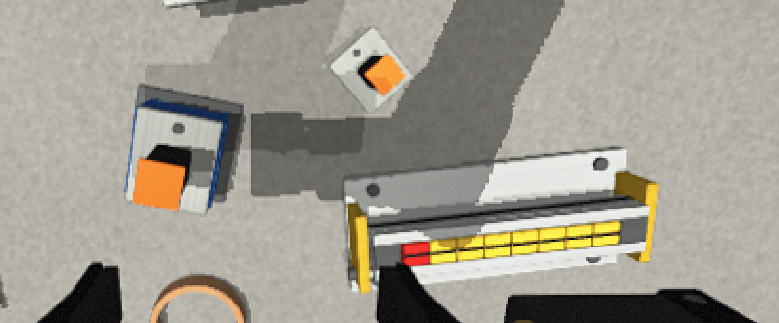

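The roller is back in its dock at about (178,160), with its handle where it started. The strip lies even from red (415,253) to its far end (605,235), and the gripper is clear.

```bash
python3 -c "
from bench import *
print(job_done())"
```

```text
the job is handed in; nothing more can be done
None
```

I rolled the strip from the red end at about 16–17 N and it looks flush along its length in the camera view; the roller is back in its dock and released, and I handed the job in at about 40.5 s of the 72 s (no verdict was returned).

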